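# Tong the slim sample vial into its spill dish

### The job

Pick up the sprung tongs, squeeze them shut on the slim sample vial (the taller, narrower of the two vials), carry it across and let it go so that it stands upright in the small round dish. Handle the vial with the tongs only, never with the gripper's own fingers, and leave the broad vial where it stands. Then lay the tongs flat on the desk again, clear of the dish, and let go of them.

Things in the scene. Friction and masses are not known exactly. Their poses are not given: they have to be found in the camera images.
- tongs_grip (a point): Steel tongs lying on the desk, 80 g, 22 mm up, midway between their two black finger plates (28 mm long, 32 mm tall from the underside): hold them there, closing along y. x to the jaws, z up. Width over the plates: 50 mm open; 46 mm holds them with jaws wide open; 32 mm shuts them on the slim vial. Springs push 5 to 8 N a side; squeeze with 15 to 40 N. Bow at the rear, 73 mm behind.
- tongs_jaws (a point): Centre between the V-shaped jaws of the same tongs, 65 mm ahead (x) of tongs_grip, 9 mm above the underside; same axes. Jaws 22 mm long, 18 mm tall from the underside; 47 mm clear between their lips when open, 40 mm when lightly held, so they can be lowered over a vial from above. Outer width there under 70 mm.
- slim_vial_center (a point): The slim vial to be moved, standing upright on the desk: 60 mm tall, 20 g, clear body 22 mm in diameter up to 48 mm, pale cap 24 mm in diameter above. This point is at its centre, 30 mm above its foot; z along its axis. Best taken with the underside of the tongs 10 to 15 mm above the surface it stands on.
- broad_vial_center (a point): The broad vial, a bystander, standing upright 8 to 15 cm to one side of the slim vial: 54 mm tall, 42 mm in diameter, dark cap. This point is at its centre, 27 mm above its foot.
- dish_floor (a point): Shallow round white dish, fixed to the desk, 68 mm in diameter over the rim. This point is at the centre of its floor, 3 mm above the desk; the rim stands 7 mm above the desk; the clear inside is about 58 mm in diameter. z up.
There are look-alikes about, which are no part of the job. There is more than one size of the part that bears tongs_grip; the job needs the larger.

How it is judged:
By the outcome, as a careful person would: the job done as asked, in the order asked, and still so for the second after the job is handed in, with the robot touching nothing.
It also fails if it takes over 45 s, if anything falls off the work surface, if the arm or the gripper's body presses on something with over 40 N, if the wrist force passes 120 N, or if a joint passes its speed limit or range.

### The arm

A 7-joint arm with a two-finger parallel gripper is mounted at the origin on a cart in front of the work surface, level with it; the furniture and walls round the work are solid. World frame = base frame: x ahead of the robot, y to its left, z up, the work surface at z = 0. Lengths are in mm, angles in rad, forces in N, time in s.
With the tool pointing down it reaches from about 400 to 875 mm from the base axis. Payload 4.4 kg.
Tool frame: the origin (TCP) lies on the centre line of the jaws, within the pads' length; the fingertips stand 11 mm ahead of it and the grasp point (between the pads) lies 8 mm behind it (ctrl.tips_ahead is the distance from the TCP to the fingertips, in mm); z points along the fingers, y is the line along which they close (so a half turn about z gives the same grasp; the last joint's range is limited). The gripper opens to 85 mm and grips with 20 to 120 N. Pads are 22 mm wide; open, the fingers measure 114 mm over their backs; the gripper's body (76 mm by 85 mm) begins 54 mm behind the grasp point. The pads swing forward as they close: fully open they stand 13 mm farther back than shut.
Start: joints at [1.103, 0.628, 0.038, 1.517, -0.027, 0.996, -0.02], TCP at [254.227, -598.236, 242.313] pointing down, gripper open.
Joint ranges: [-3.06, 3.06], [-0.37, 2.12], [-1.25, 1.32], [0.18, 2.47], [-1.1, 4.24], [0.23, 1.98], [-2.94, 2.94]. Speed limits (rad/s): [2.57, 2.57, 3.14, 3.14, 3.14, 3.14, 3.14].

### API

Orientations are given as [roll, pitch, yaw] about the fixed x, y, z axes, in that order (R = Rz(yaw) Ry(pitch) Rx(roll)).
In Python, from cell import ctrl, eyes, job gives the robot as it stands. The module is installed in compiled form; this text tells all that it offers.
- The arm moves only by the tool carry_out, never from a script. Its argument "moves" is a list of rows, each an object of numbers: "tx", "ty", "tz": the shift along the tool's x, y, z as a fraction of full scale; "twist": the turn about the tool's z as a fraction of full scale; "fingers": the opening, from 0 (shut) to 1 (fully open). In form: [{"tx": .., "ty": .., "tz": .., "twist": .., "fingers": ..}, ...]. A call has 1 to 12 rows; each row shifts and turns the commanded pose from where the row before left it, along the tool's axes as they then stand; what a row does not reach is not made up. Full scale, the value 1, is 0.3 m for a shift and pi rad for a turn. A row lasts 1/8 s, in which the tool goes at most 62.5 mm and 10.7 degrees, less where a joint would pass 70% of its speed; a pose out of reach is approached as far as the arm can. A call with a number of a shift or a turn outside -1 to 1 is refused whole. A call with a gripper value outside its range is refused whole. The fingers move at their own pace and stop on an object; the grip force is fixed at half the most. Time passes only in rows, so rows that do not move let the fingers close. It gives the time, the measured TCP pose, the force, the opening and the grip force at its end, in the units of the state.
- ctrl.read_state(): the state, without advancing time (a new reading comes with each control period).
- eyes.get_image(name): name is "side" or "top" or "wrist"; returns a dict with "color" (420x560x3 uint8, blue, green, red), "fovy" (degrees; the focal length in pixels is half the picture's height over the tangent of half this angle, whatever the lens; pixels are square), "cx", "cy" (the principal point, pixels), "k1" (the pictures are not rectified: a ray, as slopes to the right and down, at radius r is drawn at 1 + k1 r^2 times it, then the intrinsics apply), "world_from_camera" (4x4, takes a point from camera to world coordinates). Camera axes: x right, y up, looking along -z (the intrinsics and any distortion apply to the point x, -y, -z); pixel columns grow to the right and rows downward; lengths in mm; the calibration is good to about 2 mm. A picture is of the moment at which its call begins. There is no depth.
- job.finish_job(): hands the job in; it is judged then, once.
The state is a dict: "clock": time; "qpos": joint angles; "qd": joint speeds; "tau": joint torques, N m; "eef_pos": TCP position; "tool_rot": TCP orientation; "force": force on the tool from outside, world axes, zero at the start; "torque": the same for the moment, N m; "width": finger opening in mm; "gripper_force": force on a finger pad.
Only numpy, scipy, OpenCV 4.12 (cv2) and the standard library are available. Lean on these libraries where they do the work, as an engineer would, in place of code of your own. Each camera call takes 0.05 s, during which the arm holds its last target. There are 200 camera calls.

## Working session

There is one attempt and no reset: what is moved stays moved. The work goes in short steps, Python scripts to look and compute and a tool call to move; the robot and the scene stay as the last step left them, time stands still between calls to the robot, and variables do not carry over. Pictures are saved under pics/ and viewed, at most 10 in all, crops included, and the job is handed in when it is done.

Besides the shell and the picture viewer there is one more tool, called after "Request:" by a JSON object that holds its "fn" and its "kwargs". carry_out: Moves the arm, as the interface text tells. Its arguments: {"type":"object","properties":{"moves":{"type":"array","items":{"type":"object","properties":{"tx":{"type":"number","minimum":-1,"maximum":1},"ty":{"type":"number","minimum":-1,"maximum":1},"tz":{"type":"number","minimum":-1,"maximum":1},"twist":{"type":"number","minimum":-1,"maximum":1},"fingers":{"type":"number"}}}}},"required":["moves"]}

```bash
mkdir -p pics; cat > h.py <<'E'
import numpy as np, cv2
from cell import ctrl, eyes, job
def cam(n):
    d=eyes.get_image(n); return d
def ray(d,u,v):
    f=d["color"].shape[0]/2/np.tan(np.radians(d["fovy"])/2)
    K=np.array([[f,0,d["cx"]],[0,f,d["cy"]],[0,0,1.]])
    p=cv2.undistortPoints(np.array([[[u,v]]],float),K,np.array([d["k1"],0,0,0.]))[0,0]
    T=np.array(d["world_from_camera"]); r=T[:3,:3]@np.array([p[0],-p[1],-1.])
    return T[:3,3],r
def onz(d,u,v,z):
    o,r=ray(d,u,v); return o+r*(z-o[2])/r[2]
def proj(d,P):
    T=np.array(d["world_from_camera"]); c=T[:3,:3].T@(np.array(P,float)-T[:3,3])
    f=d["color"].shape[0]/2/np.tan(np.radians(d["fovy"])/2)
    x,y=c[0]/-c[2],-c[1]/-c[2]; s=1+d["k1"]*(x*x+y*y)
    return d["cx"]+f*x*s,d["cy"]+f*y*s
E
python3 - <<'E'
from h import *
import pickle
D={n:cam(n) for n in("top","side","wrist")}
pickle.dump(D,open("d0.pkl","wb"))
for n in D:
    d=D[n]; print(n,d["fovy"],d["k1"],np.round(d["world_from_camera"],3).tolist())
cv2.imwrite("pics/top.png",cv2.resize(D["top"]["color"],(800,600),interpolation=cv2.INTER_CUBIC))
cv2.imwrite("pics/side.png",cv2.resize(D["side"]["color"],(800,600),interpolation=cv2.INTER_CUBIC))
print(ctrl.read_state())
E
```

```text
top 57.128804062175675 0.022322479457983498 [[-0.07, 0.97, -0.234, 196.539], [-0.998, -0.069, 0.012, 159.426], [-0.005, 0.235, 0.972, 1080.839], [0.0, 0.0, 0.0, 1.0]]
side 54.9967019326945 -0.013246767657229982 [[-1.0, 0.011, -0.017, 441.417], [-0.02, -0.59, 0.807, 1020.098], [-0.002, 0.807, 0.59, 680.318], [0.0, 0.0, 0.0, 1.0]]
wrist 65.98268298620155 -0.006208070829392691 [[0.392, 0.888, 0.242, 316.027], [-0.92, 0.378, 0.102, -571.758], [-0.001, -0.263, 0.965, 372.967], [0.0, 0.0, 0.0, 1.0]]
{'clock': 0.15, 'qpos': array([ 1.10320047,  0.62912447,  0.03844374,  1.51810591, -0.02699034,
        0.99635646, -0.01996972]), 'qd': array([ 1.33285951e-03, -1.91338843e-03,  9.06048864e-05, -2.60692705e-03,
       -2.11200846e-04, -2.10033575e-03, -2.89301498e-03]), 'tau': array([ 1.61238819e-03, -5.63805199e+01,  1.22771434e+00, -1.93649894e+01,
        1.10487585e-02,  7.41492579e-03,  1.04969396e-05]), 'eef_pos': array([ 254.0474335 , -597.79782161,  241.61659141]), 'tool_rot': array([-3.14011617e+00,  1.17482094e-05,  4.01835901e-01]), 'force': array([ 0.24473376, -0.07491791,  0.3088065 ]), 'torque': array([-0.02847763,  0.00172688, -0.03011736]), 'gripper_force': 0.0, 'width': 85.02551819653249}
```

View pics/top.png

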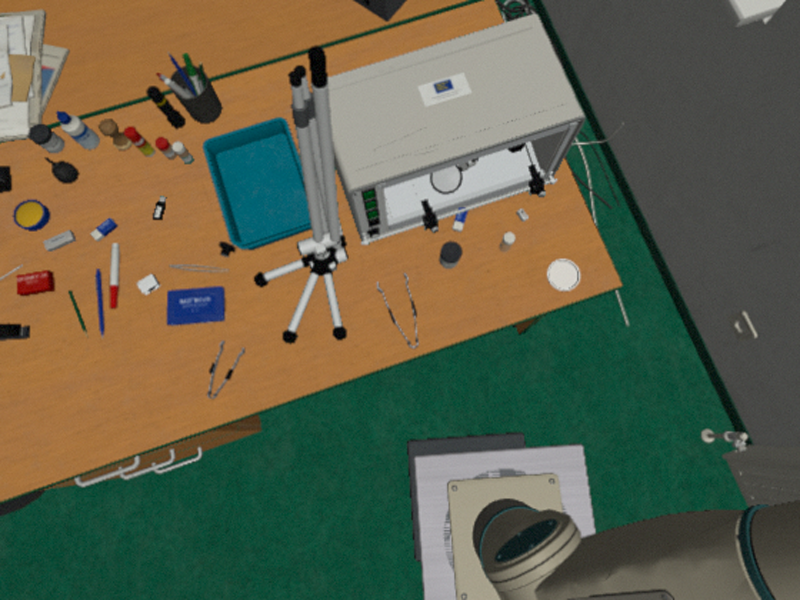

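View pics/side.png

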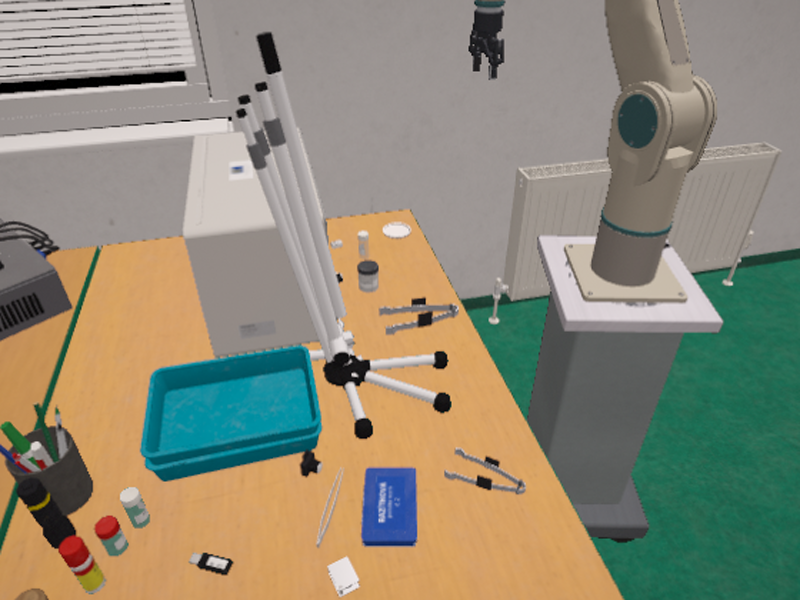

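The top view (800 px scale) shows two sprung tongs: A with its bow at (414,345) and tips at (379,285) and (406,276), and B with its bow at (212,396) and tips at (221,345) and (242,350). The slim vial, pale-capped, is at (508,241), the broad one, dark-capped, at (450,255), and the dish at (564,275). A tripod at (320,255) and a box stand close by. Next I measure both tongs and confirm in a crop.

```bash
python3 - <<'E'
from h import *
import pickle
D=pickle.load(open("d0.pkl","rb")); t=D["top"]; s=D["side"]; k=.7
for n,p in dict(Abow=(414,345),At1=(379,285),At2=(406,276),Bbow=(212,396),Bt1=(221,345),Bt2=(242,350),).items(): print(n,onz(t,p[0]*k,p[1]*k,9).round())
for n,p in dict(Abow=(457,311),At1=(381,311),At2=(388,331),Bbow=(522,488),Bt1=(456,452),Bt2=(446,474)).items(): print('side',n,onz(s,p[0]*k,p[1]*k,9).round())
print('slim cap',onz(t,509*k,236*k,60),'side',onz(s,363*k,234*k,60));print('broad',onz(t,451*k,249*k,54),onz(s,368*k,266*k,54)); print('dish',onz(t,564*k,275*k,7),onz(s,397*k,230*k,7))
print('slim foot side',onz(s,363*k,254*k,0),'tripod',onz(t,322*k,262*k,20), [onz(t,a*k,b*k,10).round() for a,b in((290,336),(340,333),(262,280))], 'box front', [onz(t,a*k,b*k,0).round() for a,b in((365,241),(560,195))],'edge',[onz(t,a*k,b*k,0).round() for a,b in((620,290),(260,420))])
a=cv2.resize(t["color"][180:290,130:290],(800,550),interpolation=cv2.INTER_CUBIC)
cv2.imwrite("pics/c1.png",a)
b=cv2.resize(s["color"][150:260,220:380],(800,550),interpolation=cv2.INTER_CUBIC)
cv2.imwrite("pics/c2.png",b)
E
```

```text
Abow [358. 144.   9.]
At1 [484. 205.   9.]
At2 [499. 150.   9.]
Bbow [287. 537.   9.]
Bt1 [385. 521.   9.]
Bt2 [372. 480.   9.]
side Abow [356. 149.   9.]
side At1 [501. 152.   9.]
side At2 [485. 211.   9.]
side Bbow [290. 541.   9.]
side Bt1 [376. 482.   9.]
side Bt2 [392. 520.   9.]
slim cap [551.05326493 -56.18731704  60.        ] side [548.22713399 -50.43036713  60.        ]
broad [534.63284617  58.51003079  54.        ] [529.85421908  64.85255834  54.        ]
dish [ 478.69056285 -168.42939964    7.        ] [ 478.9732238 -161.8695608    7.       ]
slim foot side [551.90745559 -65.85931937   0.        ] tripod [537.03971757 316.34324647  20.        ] [array([393., 386.,  10.]), array([392., 287.,  10.]), array([511., 440.,  10.])] box front [array([582., 229.,   0.]), array([ 655., -186.,    0.])] edge [array([ 441., -278.,    0.]), array([236., 448.,   0.])]
```

View pics/c1.png

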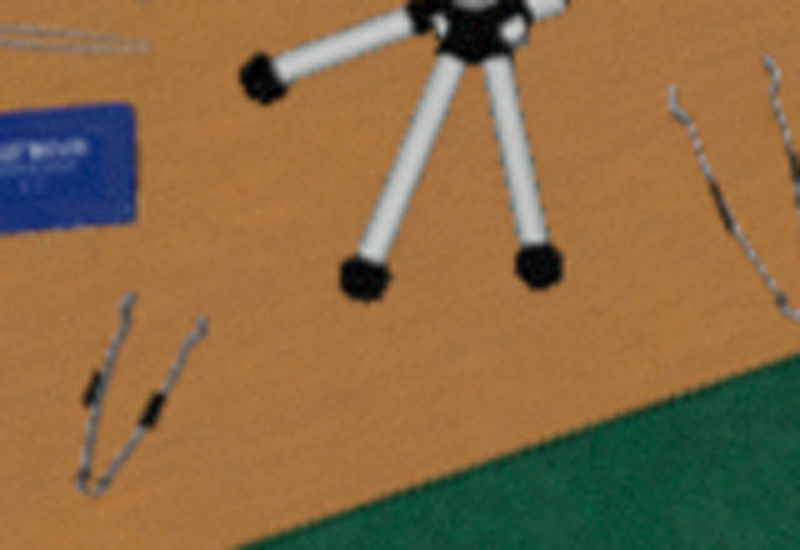

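A measures about 149 mm bow to tip (73+65+11 expected) and B about 100 mm, so the tongs I want are A: grip near (428,164), yaw about 0.23. The slim vial measures 60 mm high at about (550,-55), the broad vial is 117 mm away from it, and the dish is at (479,-165). I'll move over the tongs.

Request:
{"fn": "carry_out", "kwargs": {"moves": [{"twist": 0.054,"fingers": 1},{"tx": 0.106,"ty": -0.127,"fingers": 1},{"tx": 0.106,"ty": -0.127,"fingers": 1},{"tx": 0.106,"ty": -0.127,"fingers": 1},{"tx": 0.106,"ty": -0.127,"fingers": 1},{"tx": 0.106,"ty": -0.127,"fingers": 1},{"tx": 0.106,"ty": -0.127,"fingers": 1},{"tx": 0.106,"ty": -0.127,"fingers": 1},{"tx": 0.106,"ty": -0.127,"fingers": 1},{"tx": 0.106,"ty": -0.127,"fingers": 1}]}}

```text
validation failed for argument at $.mo...
```

Request:
{"fn": "carry_out", "kwargs": {"moves": [{"tx": 0.024,"ty": -0.149,"fingers": 1},{"tx": 0.024,"ty": -0.149,"fingers": 1},{"tx": 0.024,"ty": -0.149,"fingers": 1},{"tx": 0.024,"ty": -0.149,"fingers": 1},{"tx": 0.024,"ty": -0.149,"fingers": 1},{"tx": 0.024,"ty": -0.149,"fingers": 1},{"tx": 0.024,"ty": -0.149,"fingers": 1},{"tx": 0.024,"ty": -0.149,"fingers": 1},{"fingers": 1}]}}

```text
validation failed for argument at $.mo...
```

```bash
python3 - <<'E'
from h import *
import pickle
d=cam("wrist"); pickle.dump(d,open("d1.pkl","wb")); cv2.imwrite("pics/w1.png",cv2.resize(d["color"],(800,600)))
s=ctrl.read_state(); print(s["clock"],s["eef_pos"],s["tool_rot"],s["qpos"],ctrl.tips_ahead)
E
```

```text
0.2 [ 254.09321465 -597.89035236  241.7288667 ] [-3.14040419e+00  4.52541294e-06  4.01779929e-01] [ 1.10319646  0.62902297  0.0384427   1.51796052 -0.02698338  0.99631506
 -0.02003761] 11.0
```

View pics/w1.png

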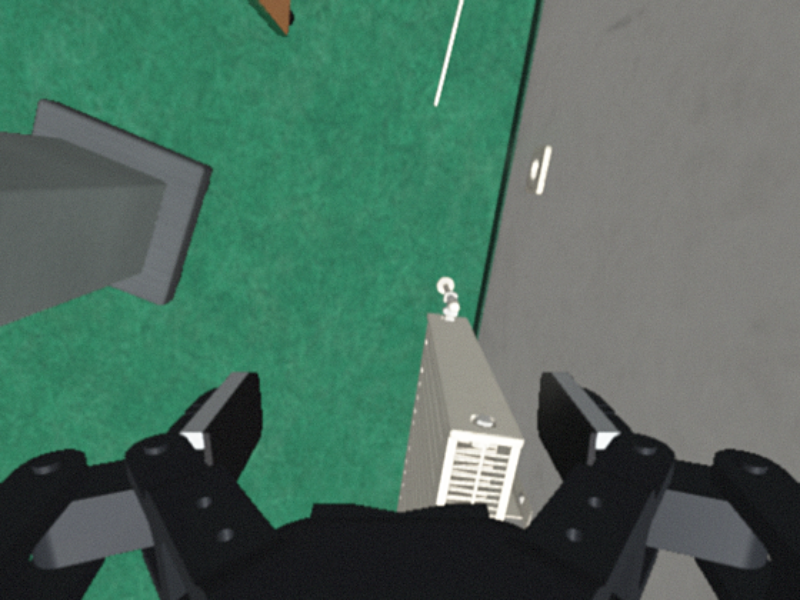

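The moves were refused before anything moved, and this wrist picture shows only the floor and the radiator below the start pose. The format probably needs every key in each row, so I'll retry that way.

Request:
{"fn": "carry_out", "kwargs": {"moves": [{"tx": 0,"ty": 0,"tz": 0,"twist": 0.054,"fingers": 1},{"tx": 0.106,"ty": -0.127,"tz": 0,"twist": 0,"fingers": 1},{"tx": 0.106,"ty": -0.127,"tz": 0,"twist": 0,"fingers": 1},{"tx": 0.106,"ty": -0.127,"tz": 0,"twist": 0,"fingers": 1},{"tx": 0.106,"ty": -0.127,"tz": 0,"twist": 0,"fingers": 1}]}}

```text
clock: 0.82
eef_pos: [343.5, -419.1, 242.2]
tool_rot: [-3.141, -0.0, 0.232]
force: [-0.2, -0.8, -0.6]
width: 85.2
gripper_force: 0.0
```

Request:
{"fn": "carry_out", "kwargs": {"moves": [{"tx": 0.106,"ty": -0.127,"tz": 0,"twist": 0,"fingers": 1},{"tx": 0.106,"ty": -0.127,"tz": 0,"twist": 0,"fingers": 1},{"tx": 0.106,"ty": -0.127,"tz": 0,"twist": 0,"fingers": 1},{"tx": 0.106,"ty": -0.127,"tz": 0,"twist": 0,"fingers": 1},{"tx": 0.106,"ty": -0.127,"tz": 0,"twist": 0,"fingers": 1}]}}

```text
clock: 1.45
eef_pos: [454.5, -197.2, 242.4]
tool_rot: [3.141, -0.0, 0.232]
force: [1.0, -0.4, -0.1]
width: 85.5
gripper_force: 0.0
```

Request:
{"fn": "carry_out", "kwargs": {"moves": [{"tx": 0.024,"ty": -0.149,"tz": 0,"twist": 0,"fingers": 1},{"tx": 0.024,"ty": -0.149,"tz": 0,"twist": 0,"fingers": 1},{"tx": 0.024,"ty": -0.149,"tz": 0,"twist": 0,"fingers": 1},{"tx": 0.024,"ty": -0.149,"tz": 0,"twist": 0,"fingers": 1},{"tx": 0.024,"ty": -0.149,"tz": 0,"twist": 0,"fingers": 1},{"tx": 0.024,"ty": -0.149,"tz": 0,"twist": 0,"fingers": 1},{"tx": 0.024,"ty": -0.149,"tz": 0,"twist": 0,"fingers": 1},{"tx": 0.024,"ty": -0.149,"tz": 0,"twist": 0,"fingers": 1},{"tx": 0,"ty": 0,"tz": 0,"twist": 0,"fingers": 1}]}}

```text
clock: 2.58
eef_pos: [427.1, 166.5, 242.3]
tool_rot: [-3.14, -0.001, 0.239]
force: [-0.2, -0.1, 0.1]
width: 85.5
gripper_force: 0.0
```

```bash
python3 - <<'E'
from h import *
import pickle
d=cam("wrist"); pickle.dump(d,open("d1.pkl","wb")); cv2.imwrite("pics/w2.png",cv2.resize(d["color"],(800,600)))
s=ctrl.read_state(); print(s["clock"],s["eef_pos"],s["tool_rot"],s["qpos"])
E
```

```text
2.625 [427.29035817 163.91427138 242.2395436 ] [-3.14142625e+00  1.19319216e-04  2.35815275e-01] [-0.41967474  0.35730351 -0.01043173  2.03121312  0.00506193  0.75318532
 -1.76812181]
```

View pics/w2.png

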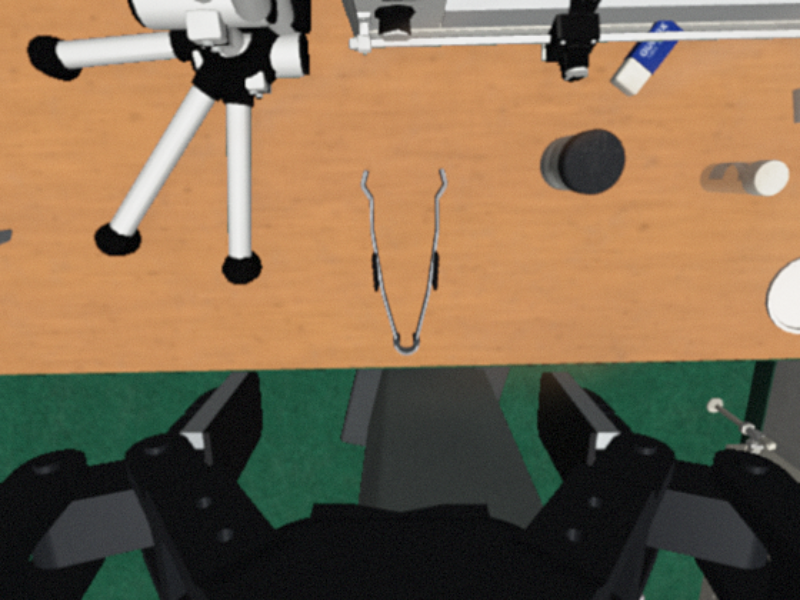

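The wrist view shows the tongs well: plates at (376,271) and (435,271), tips (366,172) and (443,172), bow (406,346). The slim vial cap is at (770,178) and the broad cap at (592,161).

```bash
python3 - <<'E'
from h import *
import pickle
d=pickle.load(open("d1.pkl","rb")); im=d["color"]
g=im.max(2).astype(int)
m=(g<70).astype(np.uint8); 
n,l,st,c=cv2.connectedComponentsWithStats(m)
P=[]
for i in range(1,n):
    x,y,w,h,a=st[i]
    if 240<x<320 and 160<y<215 and a>15: print(st[i],c[i]); P.append(onz(d,c[i][0],c[i][1],20)); 
print(np.round(P,1))
k=.7
f=lambda u,v,z: onz(d,u*k,v*k,z)
t1,t2,b=f(366,172,18),f(443,172,18),f(406,349,14)
print(t1,t2,(t1+t2)/2,b); q=(t1+t2)/2-b; print('yaw',np.arctan2(q[1],q[0]),np.linalg.norm(q),'tip gap',np.linalg.norm(t1-t2))
print('slim',f(770,178,60),'broad',f(592,161,54))
if len(P)==2:
    mid=(P[0]+P[1])/2; print(mid,np.linalg.norm(P[0]-P[1])); r=P[0]-P[1]; print('yaw plates',np.arctan2(-r[0],r[1]))
E
```

```text
[303 177   4  26  69] [304.44927536 189.13043478]
[261 178   4  25  61] [262.39344262 189.62295082]
[[430.1 138.7  20. ]
 [418.4 184.   20. ]]
[489.27963188 207.14061758  18.        ] [502.84811294 151.6446497   18.        ] [496.06387241 179.39263364  18.        ] [359.0015899  144.12851955  14.        ]
yaw 0.2518236002531284 141.58258024753616 tip gap 57.13060588730538
slim [549.41249249 -54.93740577  60.        ] broad [532.14315937  60.55537372  54.        ]
[424.28181975 161.33362743  20.        ] 46.826584916133505
yaw plates -2.889731439765571
```

Request:
{"fn": "carry_out", "kwargs": {"moves": [{"tx": -0.006,"ty": 0.007,"tz": 0.1,"twist": -0.0055,"fingers": 1},{"tx": 0,"ty": 0,"tz": 0.17,"twist": 0,"fingers": 1},{"tx": 0,"ty": 0,"tz": 0.17,"twist": 0,"fingers": 1},{"tx": 0,"ty": 0,"tz": 0.17,"twist": 0,"fingers": 1},{"tx": 0,"ty": 0,"tz": 0.1,"twist": 0,"fingers": 1},{"tx": 0,"ty": 0,"tz": 0.044,"twist": 0,"fingers": 1},{"tx": 0,"ty": 0,"tz": 0,"twist": 0,"fingers": 1}]}}

```text
clock: 3.5
eef_pos: [424.6, 154.3, 29.7]
tool_rot: [3.131, 0.01, 0.248]
force: [0.2, 0.5, -0.3]
width: 85.4
gripper_force: 0.0
```

Request:
{"fn": "carry_out", "kwargs": {"moves": [{"tx": 0,"ty": 0,"tz": 0,"twist": 0,"fingers": 0.54},{"tx": 0,"ty": 0,"tz": 0,"twist": 0,"fingers": 0.54},{"tx": 0,"ty": 0,"tz": 0,"twist": 0,"fingers": 0.54},{"tx": 0,"ty": 0,"tz": 0,"twist": 0,"fingers": 0.54},{"tx": 0,"ty": 0,"tz": 0,"twist": 0,"fingers": 0.54},{"tx": 0,"ty": 0,"tz": 0,"twist": 0,"fingers": 0.54}]}}

```text
clock: 4.25
eef_pos: [425.6, 156.6, 31.4]
tool_rot: [3.132, 0.006, 0.25]
force: [0.5, -0.1, 6.3]
width: 46.2
gripper_force: 6.6
```

```bash
python3 - <<'E'
from h import *
s=ctrl.read_state(); print(s)
d=cam("wrist"); a=cv2.resize(d["color"],(800,600)); cv2.imwrite("pics/w3.png",a)
E
```

```text
{'clock': 4.25, 'qpos': array([-0.32262288,  0.75205584, -0.14433341,  2.19445113,  0.48015005,
        0.23345148, -2.21893674]), 'qd': array([-0.00182723, -0.00011474,  0.00027245,  0.00085774, -0.00129036,
        0.0017512 , -0.00155658]), 'tau': array([-1.25250572e-03, -4.47625887e+01, -9.01568569e-01, -4.12223741e+00,
        4.64765599e-02,  3.06440005e-02,  4.15660325e-02]), 'eef_pos': array([425.63159108, 156.63918753,  31.35590781]), 'tool_rot': array([3.1317492 , 0.00585811, 0.24994797]), 'force': array([ 0.53596249, -0.05843625,  6.2706189 ]), 'torque': array([-0.06518751, -0.02404877, -0.04239715]), 'gripper_force': 6.626632312545553, 'width': 46.16366902032885}
```

View pics/w3.png

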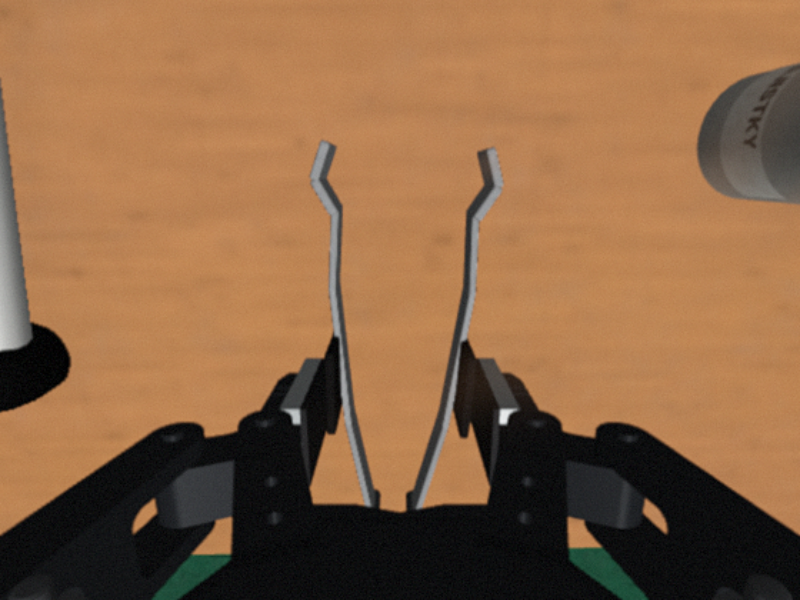

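Joint 6 is at its lower limit, so the arm is too close in to go low. The tool stopped at z 31, holding just the tops of the plates (visible at (333,385) and (465,385)). I'll drag the tongs gently outward along their own axis, then regrip them lower.

Request:
{"fn": "carry_out", "kwargs": {"moves": [{"tx": 0.025,"ty": 0,"tz": 0,"twist": 0,"fingers": 0.52},{"tx": 0.03,"ty": 0,"tz": 0,"twist": 0,"fingers": 0.52},{"tx": 0.03,"ty": 0,"tz": 0,"twist": 0,"fingers": 0.52},{"tx": 0.03,"ty": 0,"tz": 0,"twist": 0,"fingers": 0.52},{"tx": 0.03,"ty": 0,"tz": 0,"twist": 0,"fingers": 0.52},{"tx": 0.02,"ty": 0,"tz": 0,"twist": 0,"fingers": 0.52},{"tx": 0,"ty": 0,"tz": 0,"twist": 0,"fingers": 0.52}]}}

```text
clock: 5.18
eef_pos: [473.2, 168.5, 30.7]
tool_rot: [3.131, 0.007, 0.25]
force: [-0.3, -0.2, 3.8]
width: 44.8
gripper_force: 5.1
```

```bash
python3 - <<'E'
from h import *
s=ctrl.read_state(); print(s["qpos"],s["eef_pos"],s["tool_rot"])
E
```

```text
[-0.26729902  0.78319398 -0.20505348  2.06261146  0.46174134  0.34923679
 -2.1732293 ] [473.2160777  168.50138709  30.6572177 ] [3.13141058 0.00712189 0.24984014]
```

Request:
{"fn": "carry_out", "kwargs": {"moves": [{"tx": 0,"ty": 0,"tz": 0,"twist": 0,"fingers": 0.75},{"tx": 0,"ty": 0,"tz": 0,"twist": 0,"fingers": 0.75},{"tx": 0,"ty": 0,"tz": 0.025,"twist": 0,"fingers": 0.75},{"tx": 0,"ty": 0,"tz": 0.027,"twist": 0,"fingers": 0.75},{"tx": 0,"ty": 0,"tz": 0,"twist": 0,"fingers": 0.75}]}}

```text
clock: 5.8
eef_pos: [472.1, 168.1, 13.5]
tool_rot: [3.131, 0.01, 0.25]
force: [0.7, 0.1, -0.4]
width: 64.1
gripper_force: 0.0
```

```bash
python3 - <<'E'
from h import *
s=ctrl.read_state(); print(s["qpos"],s["eef_pos"],s["tool_rot"],s["force"],s["width"])
d=cam("wrist"); a=cv2.resize(d["color"],(800,600)); cv2.imwrite("pics/w4.png",a)
import pickle; pickle.dump(d,open("d2.pkl","wb"))
E
```

```text
[-0.28120562  0.81511245 -0.18401804  2.06605945  0.47721332  0.31340569
 -2.18762507] [472.12164957 168.07955951  13.48604162] [3.13140595 0.00977987 0.24998083] [ 0.65071326  0.14332465 -0.35816624] 64.10601538548585
```

View pics/w4.png

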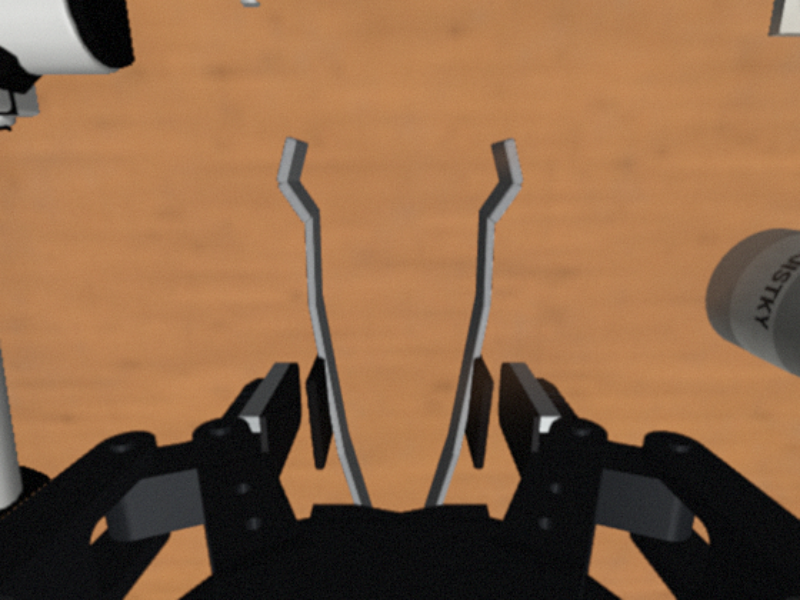

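The tongs are centred between the pads, with plates at (318,412) and (480,412), and the TCP is low enough at z 13.5. I'll close lightly and lift.

Request:
{"fn": "carry_out", "kwargs": {"moves": [{"tx": 0,"ty": 0,"tz": 0,"twist": 0,"fingers": 0.53},{"tx": 0,"ty": 0,"tz": 0,"twist": 0,"fingers": 0.53},{"tx": 0,"ty": 0,"tz": 0,"twist": 0,"fingers": 0.53},{"tx": 0,"ty": 0,"tz": 0,"twist": 0,"fingers": 0.53},{"tx": 0,"ty": 0,"tz": -0.05,"twist": 0,"fingers": 0.53},{"tx": 0,"ty": 0,"tz": -0.1,"twist": 0,"fingers": 0.53},{"tx": 0,"ty": 0,"tz": -0.15,"twist": 0,"fingers": 0.53},{"tx": 0,"ty": 0,"tz": -0.15,"twist": 0,"fingers": 0.53},{"tx": 0,"ty": 0,"tz": 0,"twist": 0,"fingers": 0.53}]}}

```text
clock: 6.98
eef_pos: [475.4, 170.7, 153.0]
tool_rot: [3.133, 0.001, 0.25]
force: [0.6, 0.5, -0.7]
width: 45.1
gripper_force: 4.8
```

```bash
python3 - <<'E'
from h import *
import pickle
s=ctrl.read_state(); print(s["qpos"],s["eef_pos"],s["tool_rot"],s["force"],s["width"])
d=cam("wrist"); a=cv2.resize(d["color"],(800,600)); cv2.imwrite("pics/w5.png",a)
pickle.dump((d,s),open("d3.pkl","wb"))
E
```

```text
[-0.15637902  0.5772471  -0.36605719  1.99677302  0.35220255  0.63140671
 -2.07748068] [475.40320579 170.72470918 153.02651569] [3.13268088e+00 1.09506445e-03 2.49506514e-01] [ 0.60262439  0.54168615 -0.71333545] 45.128340255615406
```

View pics/w5.png

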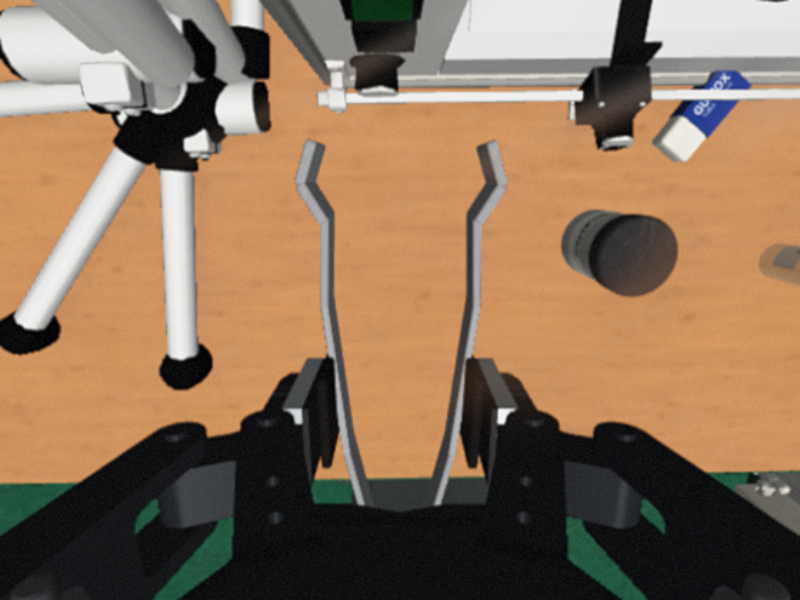

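The tongs hang level in the pads. The V apexes are at (300,182) and (505,182), the tips at (315,143) and (490,143).

```bash
python3 - <<'E'
from h import *
import pickle
from scipy.spatial.transform import Rotation as R
d,s=pickle.load(open("d3.pkl","rb")); k=.7; T=s["eef_pos"]; r=R.from_euler("xyz",s["tool_rot"])
for n,p in dict(La=(300,182),Ra=(505,182),Lt=(315,143),Rt=(490,143),Lr=(330,215),Rr=(473,215),Lp=(331,357),Rp=(466,357)).items():
    print(n,r.inv().apply(onz(d,p[0]*k,p[1]*k,T[2]+(18.5 if n[1]=='p' else 4.5))-T).round(1))
print('broad',onz(d,634*k,253*k,54))
E
```

```text
La [ 65.6 -26.2  -4.8]
Ra [65.6 28.3 -4.3]
Lt [ 75.4 -21.8  -4.8]
Rt [75.5 23.8 -4.4]
Lr [ 56.9 -18.6  -4.7]
Rr [56.9 20.1 -4.4]
Lp [ 21.4 -17.7 -18.7]
Rp [ 21.3  17.6 -18.4]
broad [533.5983633   61.83640953  54.        ]
```

Request:
{"fn": "carry_out", "kwargs": {"moves": [{"tx": -0.03,"ty": 0.08,"tz": 0,"twist": 0,"fingers": 0.53},{"tx": -0.03,"ty": 0.138,"tz": 0,"twist": 0,"fingers": 0.53},{"tx": -0.031,"ty": 0.138,"tz": 0,"twist": 0,"fingers": 0.53},{"tx": -0.031,"ty": 0.138,"tz": 0,"twist": 0,"fingers": 0.53},{"tx": -0.031,"ty": 0.138,"tz": 0,"twist": 0,"fingers": 0.53},{"tx": -0.031,"ty": 0.138,"tz": 0,"twist": 0,"fingers": 0.53},{"tx": -0.031,"ty": 0.138,"tz": 0,"twist": 0,"fingers": 0.53}]}}

```text
clock: 7.9
eef_pos: [477.0, -111.3, 151.4]
tool_rot: [3.133, 0.011, 0.25]
force: [-0.0, 0.4, -0.4]
width: 45.1
gripper_force: 4.8
```

Request:
{"fn": "carry_out", "kwargs": {"moves": [{"tx": 0,"ty": 0,"tz": 0,"twist": -0.04,"fingers": 0.53},{"tx": 0,"ty": 0,"tz": 0,"twist": -0.05,"fingers": 0.53},{"tx": 0,"ty": 0,"tz": 0,"twist": -0.05,"fingers": 0.53},{"tx": 0,"ty": 0,"tz": 0,"twist": -0.05,"fingers": 0.53},{"tx": 0,"ty": 0,"tz": 0,"twist": -0.05,"fingers": 0.53},{"tx": 0,"ty": 0,"tz": 0,"twist": -0.04,"fingers": 0.53},{"tx": 0,"ty": 0,"tz": 0,"twist": -0.022,"fingers": 0.53},{"tx": 0.04,"ty": 0.07,"tz": 0,"twist": 0,"fingers": 0.53},{"tx": 0,"ty": 0.04,"tz": 0,"twist": 0,"fingers": 0.53},{"tx": 0,"ty": 0,"tz": 0,"twist": 0,"fingers": 0.53}]}}

```text
clock: 9.15
eef_pos: [513.2, -111.3, 151.6]
tool_rot: [-3.139, 0.013, 1.198]
force: [-1.1, 0.6, -1.3]
width: 45.9
gripper_force: 4.8
```

```bash
python3 - <<'E'
from h import *
import pickle
s=ctrl.read_state(); print(s["qpos"],s["eef_pos"],s["tool_rot"],s["force"],s["width"],s["clock"])
d=cam("wrist"); a=cv2.resize(d["color"],(800,600)); cv2.imwrite("pics/w6.png",a)
pickle.dump((d,s),open("d4.pkl","wb"))
E
```

```text
[ 0.58789324  0.66255636 -0.66785385  1.93786345  0.60606896  0.75799459
 -0.8104282 ] [ 513.18309714 -111.30527652  151.58148914] [-3.13930923  0.01307973  1.19789184] [-1.05877853  0.6384498  -1.29176883] 45.89017129894149 9.15
```

View pics/w6.png

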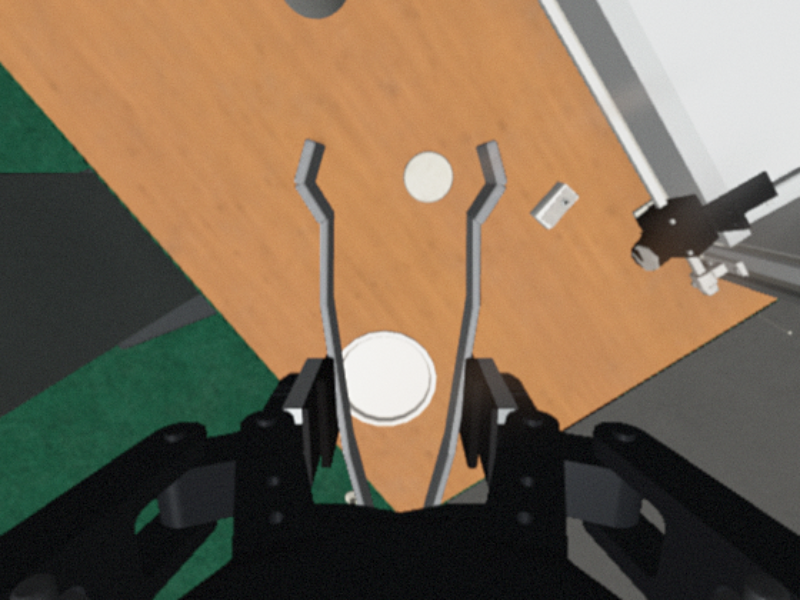

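The cap is seen at (428,177) between the jaws and the dish at (386,378). Both views agree on the layout.

```bash
python3 - <<'E'
from h import *
import pickle
from scipy.spatial.transform import Rotation as R
d,s=pickle.load(open("d4.pkl","rb")); k=.7; T=s["eef_pos"]; r=R.from_euler("xyz",s["tool_rot"])
v=onz(d,428.5*k,177*k,60); D=onz(d,386*k,378*k,6); print(v,D)
print('cap width',np.linalg.norm(onz(d,404*k,177*k,60)-onz(d,453*k,177*k,60)),'dish',np.linalg.norm(onz(d,336*k,378*k,6)-onz(d,436*k,378*k,6)))
y=s["tool_rot"][2]; X=np.array([np.cos(y),np.sin(y)]); Y=np.array([np.sin(y),-np.cos(y)])
for p in((v),(D)): q=p[:2]-T[:2]; print(q@X,q@Y)
E
```

```text
[550.03730011 -55.98759896  60.        ] [ 482.79227365 -166.77749346    6.        ]
cap width 22.756312672131262 dish 65.30579392022901
64.94265630511815 14.167890428321535
-62.73182441682771 -8.092416855972786
```

Request:
{"fn": "carry_out", "kwargs": {"moves": [{"tx": -0.003,"ty": 0.044,"tz": 0,"twist": 0,"fingers": 0.53},{"tx": 0,"ty": 0,"tz": 0.06,"twist": 0,"fingers": 0.53},{"tx": 0,"ty": 0,"tz": 0,"twist": 0,"fingers": 0.53},{"tx": 0,"ty": 0,"tz": 0,"twist": 0,"fingers": 0.53}]}}

```text
clock: 9.7
eef_pos: [524.8, -116.4, 134.0]
tool_rot: [-3.14, 0.013, 1.199]
force: [0.1, 0.6, -0.2]
width: 45.7
gripper_force: 4.8
```

```bash
python3 - <<'E'
from h import *
s=ctrl.read_state(); T=s["eef_pos"]; print(T,s["tool_rot"],s["qpos"])
y=s["tool_rot"][2]; X=np.array([np.cos(y),np.sin(y)]); Y=np.array([np.sin(y),-np.cos(y)])
q=np.array([550,-56])-T[:2]; print(q@X,q@Y)
d=cam("wrist"); im=d["color"].astype(int); k=.7
m=((im.min(2)>165)).astype(np.uint8); m[:90]=0; m[190:]=0; m[:,:220]=0; m[:,340:]=0
n,l,st,c=cv2.connectedComponentsWithStats(m); i=1+st[1:,4].argmax(); print(st[i],c[i]); v=onz(d,*c[i],60); q=v[:2]-T[:2]; print(v,q@X,q@Y)
E
```

```text
[ 524.79513479 -116.37110197  134.02791254] [-3.1395904   0.01279549  1.19912559] [ 0.57444426  0.70076759 -0.64654798  1.91819013  0.63148185  0.74222418
 -0.81741802]
65.4027930847773 1.5587943708937395
[ 263  105   36   37 1071] [280.43510738 123.11391223]
[549.83166742 -55.63441652  60.        ] 65.68228142821575 1.269185322663752
```

The vial is centred between the jaws to within 1 mm, so I'll lower and then squeeze.

Request:
{"fn": "carry_out", "kwargs": {"moves": [{"tx": 0,"ty": 0,"tz": 0.06,"twist": 0,"fingers": 0.53},{"tx": 0,"ty": 0,"tz": 0.09,"twist": 0,"fingers": 0.53},{"tx": 0,"ty": 0,"tz": 0.09,"twist": 0,"fingers": 0.53},{"tx": 0,"ty": 0,"tz": 0.08,"twist": 0,"fingers": 0.53},{"tx": 0,"ty": 0,"tz": 0.04,"twist": 0,"fingers": 0.53},{"tx": 0,"ty": 0,"tz": 0,"twist": 0,"fingers": 0.53},{"tx": 0,"ty": 0,"tz": 0,"twist": 0,"fingers": 0.53}]}}

```text
clock: 10.62
eef_pos: [525.3, -117.8, 27.0]
tool_rot: [3.141, 0.012, 1.199]
force: [0.0, 0.2, -1.6]
width: 45.0
gripper_force: 4.8
```

Request:
{"fn": "carry_out", "kwargs": {"moves": [{"tx": 0,"ty": 0,"tz": 0,"twist": 0,"fingers": 0.45},{"tx": 0,"ty": 0,"tz": 0,"twist": 0,"fingers": 0.4},{"tx": 0,"ty": 0,"tz": 0,"twist": 0,"fingers": 0.37},{"tx": 0,"ty": 0,"tz": 0,"twist": 0,"fingers": 0.37},{"tx": 0,"ty": 0,"tz": 0,"twist": 0,"fingers": 0.37}]}}

```text
clock: 11.25
eef_pos: [525.0, -117.8, 26.6]
tool_rot: [-3.141, 0.012, 1.199]
force: [-0.7, 0.2, -0.4]
width: 32.4
gripper_force: 35.9
```

Request:
{"fn": "carry_out", "kwargs": {"moves": [{"tx": 0,"ty": 0,"tz": 0,"twist": 0,"fingers": 0.372},{"tx": 0,"ty": 0,"tz": -0.03,"twist": 0,"fingers": 0.372},{"tx": 0,"ty": 0,"tz": -0.07,"twist": 0,"fingers": 0.372},{"tx": 0,"ty": 0,"tz": -0.1,"twist": 0,"fingers": 0.372},{"tx": 0,"ty": 0,"tz": 0,"twist": 0,"fingers": 0.372},{"tx": 0,"ty": 0,"tz": 0,"twist": 0,"fingers": 0.372}]}}

```text
clock: 12.0
eef_pos: [524.5, -117.5, 86.1]
tool_rot: [-3.14, 0.013, 1.198]
force: [-0.3, -0.3, -0.5]
width: 32.6
gripper_force: 32.0
```

```bash
python3 - <<'E'
from h import *
import pickle
s=ctrl.read_state(); print(s["qpos"],s["eef_pos"],s["tool_rot"],s["force"],s["width"],s["gripper_force"])
d=cam("wrist"); e=cam("side"); a=cv2.resize(d["color"][60:220,160:400],(480,320)); u,v=map(int,proj(e,[550,-56,80])); print(u,v)
b=cv2.resize(e["color"][v-40:v+40,u-30:u+30],(240,320),interpolation=cv2.INTER_CUBIC); cv2.imwrite("pics/w7.png",np.hstack([a,b]))
pickle.dump((d,s,e),open("d5.pkl","wb"))
E
```

```text
[ 0.53340274  0.7677565  -0.58154645  1.94704239  0.70902362  0.64782594
 -0.8829586 ] [ 524.48124202 -117.52151846   86.13299559] [-3.14006677  0.01330552  1.19833273] [-0.33407621 -0.34639412 -0.527893  ] 32.634483286254536 32.026191730838036
253 157
```

View pics/w7.png

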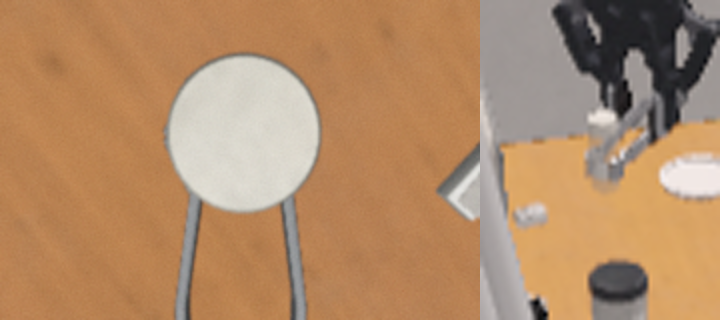

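The slim vial hangs upright in the jaws, with its cap at (243,132) in the left half. The side view on the right confirms it is clear of the desk. Now carry it to the dish.

Request:
{"fn": "carry_out", "kwargs": {"moves": [{"tx": -0.05,"ty": -0.01,"tz": 0,"twist": 0,"fingers": 0.372},{"tx": -0.09,"ty": -0.018,"tz": 0,"twist": 0,"fingers": 0.372},{"tx": -0.1,"ty": -0.02,"tz": 0,"twist": 0,"fingers": 0.372},{"tx": -0.1,"ty": -0.02,"tz": 0,"twist": 0,"fingers": 0.372},{"tx": -0.06,"ty": -0.012,"tz": 0,"twist": 0,"fingers": 0.372},{"tx": -0.023,"ty": -0.003,"tz": 0,"twist": 0,"fingers": 0.372},{"tx": 0,"ty": 0,"tz": 0,"twist": 0,"fingers": 0.372},{"tx": 0,"ty": 0,"tz": 0,"twist": 0,"fingers": 0.372}]}}

```text
clock: 13.1
eef_pos: [456.6, -225.2, 88.2]
tool_rot: [-3.141, 0.012, 1.2]
force: [0.4, 0.1, -0.6]
width: 32.6
gripper_force: 31.9
```

```bash
cat > chk.py <<'E'
from h import *
s=ctrl.read_state(); T=s["eef_pos"]; print(s["clock"],T,s["tool_rot"],s["qpos"].round(2),s["force"].round(1),s["width"],s["gripper_force"])
def blob(d,lo,win,nm):
    im=d["color"].astype(int); u0,v0,u1,v1=win; m=np.zeros(im.shape[:2],np.uint8)
    a=(im.min(2)>lo)&(im.max(2)-im.min(2)<45); m[v0:v1,u0:u1]=a[v0:v1,u0:u1]
    n,l,st,c=cv2.connectedComponentsWithStats(m); i=1+st[1:,4].argmax()
    h=cv2.convexHull(max(cv2.findContours((l==i).astype(np.uint8),0,2)[0],key=len)); e=cv2.fitEllipse(h)
    print(nm,st[i],c[i].round(1),np.round(e[0],1),np.round(e[1],1)); return e[0]
E
python3 - <<'E'
from chk import *
d=cam("wrist"); t=cam("top"); sd=cam("side")
c=blob(d,165,(200,50,360,240),'wrist'); print(onz(d,*c,T[2]+33.5),onz(d,*c,7))
for n,e in(("top",t),("side",sd)):
    u,v=map(int,proj(e,[480,-166,7])); c=blob(e,175,(u-22,v-16,u+22,v+16),n); print(onz(e,*c,7))
E
```

```text
13.1 [ 456.58348769 -225.19097654   88.15906776] [-3.14139547  0.01159506  1.20034586] [ 0.78  0.74 -0.59  2.03  0.75  0.6  -0.7 ] [ 0.4  0.1 -0.6] 32.60110235017058 31.88357363047544
wrist [ 229   70  106  170 9411] [281.4 129.3] [280.5 160. ] [115.2 184.8]
[ 478.0624246  -172.90711891  121.65906776] [ 473.36102136 -186.12194287    7.        ]
top [383 181  21  22 286] [392.4 192.8] [393.3 191.8] [19.7 21.9]
[ 481.10924537 -164.35055409    7.        ]
side [268 156  19  10 154] [277.1 160.7] [277.4 160.7] [ 9.7 20. ]
[ 480.58125242 -164.16012848    7.        ]
```

Request:
{"fn": "carry_out", "kwargs": {"moves": [{"tx": 0,"ty": 0,"tz": 0.04,"twist": 0,"fingers": 0.372},{"tx": 0,"ty": 0,"tz": 0.06,"twist": 0,"fingers": 0.372},{"tx": 0,"ty": 0,"tz": 0.05,"twist": 0,"fingers": 0.372},{"tx": 0,"ty": 0,"tz": 0.03,"twist": 0,"fingers": 0.372},{"tx": 0,"ty": 0,"tz": 0.01,"twist": 0,"fingers": 0.372},{"tx": 0,"ty": 0,"tz": 0,"twist": 0,"fingers": 0.372},{"tx": 0,"ty": 0,"tz": 0,"twist": 0,"fingers": 0.372}]}}

```text
clock: 14.12
eef_pos: [455.7, -227.1, 31.4]
tool_rot: [-3.142, 0.013, 1.198]
force: [0.4, 0.2, -1.7]
width: 32.3
gripper_force: 31.7
```

Request:
{"fn": "carry_out", "kwargs": {"moves": [{"tx": 0.003,"ty": 0,"tz": 0.005,"twist": 0,"fingers": 0.372},{"tx": 0,"ty": 0,"tz": 0,"twist": 0,"fingers": 0.372},{"tx": 0,"ty": 0,"tz": 0,"twist": 0,"fingers": 0.372}]}}

```text
clock: 14.5
eef_pos: [456.1, -226.1, 29.7]
tool_rot: [-3.141, 0.012, 1.199]
force: [0.1, 0.4, -0.2]
width: 32.4
gripper_force: 26.3
```

Request:
{"fn": "carry_out", "kwargs": {"moves": [{"tx": 0,"ty": 0,"tz": 0.002,"twist": 0,"fingers": 0.38},{"tx": 0,"ty": 0,"tz": 0,"twist": 0,"fingers": 0.4},{"tx": 0,"ty": 0,"tz": 0,"twist": 0,"fingers": 0.43},{"tx": 0,"ty": 0,"tz": 0,"twist": 0,"fingers": 0.46},{"tx": 0,"ty": 0,"tz": 0,"twist": 0,"fingers": 0.5},{"tx": 0,"ty": 0,"tz": 0,"twist": 0,"fingers": 0.54},{"tx": 0,"ty": 0,"tz": 0,"twist": 0,"fingers": 0.54},{"tx": 0,"ty": 0,"tz": 0,"twist": 0,"fingers": 0.54}]}}

```text
clock: 15.5
eef_pos: [455.7, -226.2, 28.9]
tool_rot: [-3.141, 0.013, 1.199]
force: [-0.6, -0.4, -0.6]
width: 46.1
gripper_force: 4.7
```

```bash
python3 - <<'E'
from chk import *
d=cam("wrist"); g=cv2.cvtColor(d["color"],cv2.COLOR_BGR2GRAY)
for z,name in((63,'cap'),):
    print(proj(d,[480.5,-165,63]), proj(d,[480.5,-165,7]))
c=cv2.HoughCircles(g,cv2.HOUGH_GRADIENT,1,20,param1=80,param2=20,minRadius=15,maxRadius=90); 
for q in c[0][:6]: print(q, onz(d,q[0],q[1],63).round(1), onz(d,q[0],q[1],7).round(1))
y=s["tool_rot"][2]; print(T[:2]+65.8*np.array([np.cos(y),np.sin(y)])+1*np.array([np.sin(y),-np.cos(y)]))
E
```

```text
15.5 [ 455.72592059 -226.17396363   28.94433357] [-3.14074576  0.0126563   1.19864659] [ 0.71  0.83 -0.47  2.05  0.86  0.48 -0.8 ] [-0.6 -0.4 -0.6] 46.12075584476036 4.691851660609245
(np.float64(279.62117597890006), np.float64(127.40042525706224)) (np.float64(279.6140474121849), np.float64(124.07912911590252))
[283.5 119.5  71.7] [ 482.3 -163.4   63. ] [ 482.9 -163.8    7. ]
[281.5 140.5  51.8] [ 479.7 -168.7   63. ] [ 478.7 -172.1    7. ]
[280.5 291.5  66. ] [ 461.5 -214.7   63. ] [ 449.9 -244.8    7. ]
[263.5 123.5  56.4] [ 476.6 -162.3   63. ] [ 473.8 -162.1    7. ]
[276.5 268.5  81.7] [ 463.3 -206.3   63. ] [ 452.8 -231.6    7. ]
[278.5 207.5  57.5] [ 471.5 -187.3   63. ] [ 465.7 -201.5    7. ]
[ 480.58358892 -165.24173632]
```

The dish rim circle fits at (482.9,-163.8), so the vial stands within about 3 mm of its centre. I'll raise the tongs straight up.

Request:
{"fn": "carry_out", "kwargs": {"moves": [{"tx": 0,"ty": 0,"tz": -0.03,"twist": 0,"fingers": 0.54},{"tx": 0,"ty": 0,"tz": -0.06,"twist": 0,"fingers": 0.54},{"tx": 0,"ty": 0,"tz": -0.08,"twist": 0,"fingers": 0.54},{"tx": 0,"ty": 0,"tz": -0.1,"twist": 0,"fingers": 0.54},{"tx": 0,"ty": 0,"tz": -0.12,"twist": 0,"fingers": 0.54},{"tx": 0,"ty": 0,"tz": 0,"twist": 0,"fingers": 0.54}]}}

```text
clock: 16.3
eef_pos: [458.1, -225.2, 148.7]
tool_rot: [3.137, 0.013, 1.198]
force: [-0.3, -0.8, -0.3]
width: 46.1
gripper_force: 4.7
```

```bash
python3 - <<'E'
from chk import *
d=cam("wrist"); g=cv2.cvtColor(d["color"],cv2.COLOR_BGR2GRAY)
print(proj(d,[481,-165,63]), proj(d,[481,-165,7]))
for a,b in((12,28),(40,70)):
  c=cv2.HoughCircles(g,cv2.HOUGH_GRADIENT,1,20,param1=80,param2=15,minRadius=a,maxRadius=b)
  for q in c[0][:4]: print(q, onz(d,q[0],q[1],63).round(1), onz(d,q[0],q[1],7).round(1))
# vertical extent in side view: upright vial
e=cam("side"); print('side cap/foot expected',proj(e,[481,-165,63]),proj(e,[481,-165,3]))
u,v=map(int,proj(e,[481,-165,33])); print(e["color"][v-16:v+20:2,u-12:u+13:2].min(2))
E
```

```text
16.3 [ 458.06334111 -225.23098734  148.69108222] [3.13697085 0.01276881 1.19839257] [ 0.85  0.65 -0.68  1.99  0.64  0.72 -0.61] [-0.3 -0.8 -0.3] 46.14432886379419 4.692932814359665
(np.float64(276.7332889231171), np.float64(124.84427971950804)) (np.float64(276.94206585288964), np.float64(123.49762486443424))
[277.5 125.5  18.8] [ 481.3 -165.6   63. ] [ 480.8 -166.6    7. ]
[506.5 144.5  25.2] [ 618.  -231.8   63. ] [ 653. -250.    7.]
[499.5 166.5  25.2] [ 610.9 -244.6   63. ] [ 644.  -266.2    7. ]
[542.5 105.5  17.2] [ 644.3 -215.6   63. ] [ 686.1 -229.6    7. ]
[277.5 123.5  41.8] [ 481.8 -164.4   63. ] [ 481.4 -165.2    7. ]
[280.5 291.5  66.1] [ 439.5 -278.4   63. ] [ 428.2 -308.7    7. ]
[396.5 182.5  69.4] [ 543.1 -229.9   63. ] [ 558.6 -247.6    7. ]
[279.5 200.5  58.4] [ 464.4 -212.6   63. ] [ 459.5 -225.9    7. ]
side cap/foot expected (np.float64(277.1858885055639), np.float64(145.57631553312268)) (np.float64(277.3319850099538), np.float64(161.57129917339563))
[[149 150 150 150 149 149 148 150 149 150 150 149 150]
 [148 150 149 149 148 150 150 148 149 150 150 148 148]
 [15
[... 176 characters left out ...]
29 132 177 195 189 113 103 104  72 148]
 [ 99 100 102  99  99 137 149 154 121 110 109 107 146]
 [ 99  99 100 101 103 110 121 117 111 110 112 109 102]
 [ 99  98  97  98 107 133 129 119 108 106 106 107 102]
 [100  99 100 100 117 140 130 148 131 107 105 104  99]
 [ 99  98 136 167 216 135 153 169 193 187 162 105 104]
 [ 97 111 211 228 229 161 157 190 227 231 188 152 107]
 [ 99 119 233 229 229 191 193 193 227 228 228 175 106]
 [100  99 205 228 228 223 213 218 229 227 212 103 104]
 [ 99 100  99 145 196 204 209 201 204 137 106 105 104]
 [ 97  98 100  99 101 103 103 107 105 104 106 105 105]
 [ 98  98  99 100 101 101 103 101 101 103 105 106 107]
 [ 99  98 101 101 101  99 102 100 101 104 104 106 105]]
```

The vial is upright and centred: its cap is at (481.3,-165.6), with the radius expected at that height. The tongs go back to the clear spot where I lifted them, about (473,168).

Request:
{"fn": "carry_out", "kwargs": {"moves": [{"tx": 0,"ty": 0,"tz": 0,"twist": 0.04,"fingers": 0.53},{"tx": 0,"ty": 0,"tz": 0,"twist": 0.05,"fingers": 0.53},{"tx": 0,"ty": 0,"tz": 0,"twist": 0.05,"fingers": 0.53},{"tx": 0,"ty": 0,"tz": 0,"twist": 0.05,"fingers": 0.53},{"tx": 0,"ty": 0,"tz": 0,"twist": 0.05,"fingers": 0.53},{"tx": 0,"ty": 0,"tz": 0,"twist": 0.04,"fingers": 0.53},{"tx": 0,"ty": 0,"tz": 0,"twist": 0.022,"fingers": 0.53},{"tx": 0,"ty": 0,"tz": 0,"twist": 0,"fingers": 0.53}]}}

```text
clock: 17.4
eef_pos: [455.6, -224.5, 145.0]
tool_rot: [3.133, 0.01, 0.251]
force: [-0.6, 0.8, -0.6]
width: 45.6
gripper_force: 4.8
```

Request:
{"fn": "carry_out", "kwargs": {"moves": [{"tx": 0.025,"ty": -0.09,"tz": 0,"twist": 0,"fingers": 0.53},{"tx": 0.044,"ty": -0.15,"tz": 0,"twist": 0,"fingers": 0.53},{"tx": 0.044,"ty": -0.15,"tz": 0,"twist": 0,"fingers": 0.53},{"tx": 0.044,"ty": -0.15,"tz": 0,"twist": 0,"fingers": 0.53},{"tx": 0.044,"ty": -0.15,"tz": 0,"twist": 0,"fingers": 0.53},{"tx": 0.044,"ty": -0.15,"tz": 0,"twist": 0,"fingers": 0.53},{"tx": 0.044,"ty": -0.15,"tz": 0,"twist": 0,"fingers": 0.53},{"tx": 0.044,"ty": -0.15,"tz": 0,"twist": 0,"fingers": 0.53},{"tx": 0.036,"ty": -0.117,"tz": 0,"twist": 0,"fingers": 0.53},{"tx": 0,"ty": 0,"tz": 0,"twist": 0,"fingers": 0.53}]}}

```text
clock: 18.65
eef_pos: [469.9, 171.8, 140.9]
tool_rot: [3.134, 0.008, 0.257]
force: [-0.3, -0.6, -0.3]
width: 45.3
gripper_force: 4.8
```

```bash
python3 -c "import chk"
```

```text
18.65 [469.86759665 171.76621395 140.94992557] [3.13410065 0.00766751 0.2570186 ] [-0.17  0.59 -0.36  2.01  0.37  0.61 -2.09] [-0.3 -0.6 -0.3] 45.287093425850635 4.8045288026332855
```

Request:
{"fn": "carry_out", "kwargs": {"moves": [{"tx": 0.015,"ty": 0,"tz": 0.06,"twist": 0,"fingers": 0.53},{"tx": 0,"ty": 0,"tz": 0.1,"twist": 0,"fingers": 0.53},{"tx": 0,"ty": 0,"tz": 0.1,"twist": 0,"fingers": 0.53},{"tx": 0,"ty": 0,"tz": 0.09,"twist": 0,"fingers": 0.53},{"tx": 0,"ty": 0,"tz": 0.04,"twist": 0,"fingers": 0.53},{"tx": 0,"ty": 0,"tz": 0.02,"twist": 0,"fingers": 0.53},{"tx": 0,"ty": 0,"tz": 0,"twist": 0,"fingers": 0.53},{"tx": 0,"ty": 0,"tz": 0,"twist": 0,"fingers": 0.53}]}}

```text
clock: 19.65
eef_pos: [474.6, 167.7, 19.0]
tool_rot: [3.132, 0.007, 0.25]
force: [0.9, -0.4, 0.1]
width: 45.5
gripper_force: 4.8
```

Request:
{"fn": "carry_out", "kwargs": {"moves": [{"tx": 0,"ty": 0,"tz": 0.011,"twist": 0,"fingers": 0.53},{"tx": 0,"ty": 0,"tz": 0.005,"twist": 0,"fingers": 0.53},{"tx": 0,"ty": 0,"tz": 0,"twist": 0,"fingers": 0.53},{"tx": 0,"ty": 0,"tz": 0,"twist": 0,"fingers": 0.53}]}}

```text
clock: 20.15
eef_pos: [474.4, 167.7, 13.9]
tool_rot: [3.132, 0.007, 0.25]
force: [-0.8, -0.3, 4.7]
width: 45.4
gripper_force: 5.4
```

Desk contact shows as a 4.7 N upward force. I'll open slowly and retreat straight up.

Request:
{"fn": "carry_out", "kwargs": {"moves": [{"tx": 0,"ty": 0,"tz": 0,"twist": 0,"fingers": 0.58},{"tx": 0,"ty": 0,"tz": 0,"twist": 0,"fingers": 0.65},{"tx": 0,"ty": 0,"tz": 0,"twist": 0,"fingers": 0.75},{"tx": 0,"ty": 0,"tz": 0,"twist": 0,"fingers": 0.8},{"tx": 0,"ty": 0,"tz": 0,"twist": 0,"fingers": 0.8},{"tx": 0,"ty": 0,"tz": -0.05,"twist": 0,"fingers": 0.8},{"tx": 0,"ty": 0,"tz": -0.15,"twist": 0,"fingers": 0.8},{"tx": 0,"ty": 0,"tz": -0.18,"twist": 0,"fingers": 0.8},{"tx": 0,"ty": 0,"tz": -0.18,"twist": 0,"fingers": 0.8},{"tx": 0,"ty": 0,"tz": 0,"twist": 0,"fingers": 0.8},{"tx": 0,"ty": 0,"tz": 0,"twist": 0,"fingers": 0.8}]}}

```text
clock: 21.52
eef_pos: [474.6, 169.0, 182.0]
tool_rot: [3.131, 0.008, 0.249]
force: [-1.0, 0.4, -0.2]
width: 68.1
gripper_force: 0.0
```

```bash
python3 - <<'E'
from chk import *
d=cam("wrist"); t=cam("top")
m=(d["color"].max(2)<70).astype(np.uint8); n,l,st,c=cv2.connectedComponentsWithStats(m)
u0,v0=proj(d,[T[0],T[1],22]); print(u0,v0)
for i in range(1,n):
    if abs(c[i][0]-u0)<60 and abs(c[i][1]-v0)<40 and st[i][4]>15: print(st[i],onz(d,*c[i],24).round(1))
g=cv2.cvtColor(t["color"],cv2.COLOR_BGR2GRAY)
for P,r in(([481,-165,63],6),([533,61,54],10)):
    u,v=map(int,proj(t,P)); print(u,v); print(g[v-10:v+11:2,u-10:u+11:2])
E
```

```text
21.525 [474.64471204 168.97138307 181.95987438] [3.13131966 0.0077921  0.24948667] [-0.12  0.54 -0.41  1.97  0.33  0.71 -2.06] [-1.   0.4 -0.2] 68.13021084033093 0.0
277.3136265330835 197.014312970362
[251 182   6  32 107] [469.1 190.   24. ]
[302 183   6  31 122] [480.9 145.3  24. ]
398 186
[[38 36 38 39 37 35 39 41 35 32 37]
 [41 35 35 35 35 37 33 38 32 36 36]
 [37 37 31 37 41 39 35 34 40 40 36]
 [37 33 38 39 38 40 38 36 39 35 38]
 [36 37 34 38 37 33 34 35 41 39 37]
 [32 32 36 38 38 37 35 37 36 36 39]
 [40 39 39 37 36 34 37 38 39 36 42]
 [34 40 34 35 34 36 39 31 37 39 35]
 [35 37 40 36 40 38 38 37 34 39 36]
 [34 36 40 38 37 37 40 37 37 34 36]
 [54 43 41 37 36 39 37 31 40 40 39]]
314 174
[[ 67 133 139 138 139 137 138 137 134 119 100]
 [ 43 136 137 137 138 141 137 138 136 137 135]
 [ 33 135 136 140 139 119 121 139 135 136 134]
 [ 56 140 141 119  72  55  53  53  93 139 143]
 [ 76 138 132  61  52  55  55  56  54  97 138]
 [105 139 110  53  54  53  55  47  49  61 138]
 [135 141  84  55  50  54  53  51  50  59 134]
 [132 134  58  49  51  51  48  50  49  67 140]
 [141 136  68  42  48  50  51  49  45 110 141]
 [136 129  72  73  42  48  50  49  79 136 140]
 [138 134  93 100 100  91  95 102 131 137 136]]
```

The tongs lie on the desk at (475,168) and the broad vial is where it was. I'll check the vial in the side view and hand in.

```bash
python3 - <<'E'
from h import *
e=cam("side"); u,v=map(int,proj(e,[481,-165,33])); p=e["color"][v-8:v-5,u-1:u+4].min(2); print(p)
if p.max()>180: print(job.finish_job())
E
```

```text
[[35 35 34 49 67]
 [35 36 36 43 66]
 [32 36 34 42 66]]
```

The gripper stands in the side camera's line of sight, so I'll raise it clear.

Request:
{"fn": "carry_out", "kwargs": {"moves": [{"tx": 0,"ty": 0,"tz": -0.15,"twist": 0,"fingers": 0.8},{"tx": 0,"ty": 0,"tz": -0.15,"twist": 0,"fingers": 0.8},{"tx": 0,"ty": 0,"tz": -0.15,"twist": 0,"fingers": 0.8},{"tx": 0,"ty": 0,"tz": -0.1,"twist": 0,"fingers": 0.8},{"tx": 0,"ty": 0,"tz": 0,"twist": 0,"fingers": 0.8},{"tx": 0,"ty": 0,"tz": 0,"twist": 0,"fingers": 0.8}]}}

```text
clock: 22.42
eef_pos: [475.1, 170.9, 344.9]
tool_rot: [3.131, 0.011, 0.25]
force: [0.8, 0.1, -0.6]
width: 68.2
gripper_force: 0.0
```

```bash
python3 - <<'E'
from h import *
e=cam("side"); u,v=map(int,proj(e,[481,-165,33])); print(e["color"][v-16:v+20:2,u-12:u+13:2].min(2)); p=e["color"][v-8:v-5,u-1:u+4].min(2)
if p.max()>180: print(job.finish_job())
E
```

```text
[[149 149 151 149 149 149 148 148 148 150 149 149 150]
 [148 149 148 148 148 149 150 148 149 150 150 149 147]
 [149 150 148 149 150 149 149 149 147 148 149 148 149]
 [149 150 148 148 150 149 149 150 149 149 148 146 149]
 [151 149 148 149 149 176 218 213 151 149 148 147 149]
 [149 150 149 129 132 177 195 188 112 101 104  71 148]
 [ 99 100 101  98  99 136 148 153 120 110 108 107 146]
 [ 98  99  99 100 102 111 120 116 109 110 112 108 102]
 [ 97  97  98  99 106 132 128 118 108 107 107 105 103]
 [ 99 100 100 100 117 139 129 148 131 107 104 104 100]
 [ 98  98 136 167 215 135 153 168 192 187 162 105 103]
 [ 96 109 211 228 228 161 155 190 226 230 187 152 106]
 [ 98 119 232 228 228 191 192 192 226 227 227 174 106]
 [ 99  98 205 227 227 223 212 218 228 226 211 102 103]
 [ 98  99  98 144 196 203 209 201 203 137 105 105 103]
 [ 96  98  99  97 100 103 104 106 103 103 104 105 104]
 [ 98  98  98  98 100 101 102 100 102 103 103 106 106]
 [ 98  99 100 100 100  98 101 100 101 103 103 105 106]]
the job is handed in; nothing more can be done
None
```

The job is handed in at about 22.5 s: the slim vial stands upright in the dish, the larger tongs lie flat on the desk released and clear of it, the broad vial was left where it stood, and no verdict came back.

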